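# Unlock the pedicure case and slide it open

## Robot

A 6-joint arm with a two-finger parallel gripper is mounted at the origin on the work surface. World frame = base frame: x ahead of the robot, y to its left, z up, the work surface at z = 0. Lengths are in m, angles in rad, forces in N, time in s.
With the tool pointing down it reaches from about 0.275 to 0.775 m from the base axis. Payload 14.6 kg.
Tool frame: the origin (TCP) lies midway between the tips of the shut fingers; the grasp point (between the pads) lies 19 mm behind it; z points along the fingers, y is the direction in which the jaws open and shut (so a half turn about z gives the same grasp; the last joint's range is limited). The gripper opens to 85 mm and grips with 20 to 120 N. Pads are 22 mm wide; open, the fingers measure 114 mm over their backs; the gripper's body (76 mm by 85 mm) begins 54 mm behind the grasp point. The pads swing forward as they close: fully open they stand 13 mm farther back than shut.
Start: joints at [-0.155, 0.263, -0.048, 1.259, 0, 1.415], TCP at [0.525, -0, 0.208] pointing down, gripper open.
Joint ranges: [-2.65, 2.65], [-0.89, 1.7], [-1.18, 1.37], [-2.13, 2.11], [-1.35, 1.29], [-3.14, 3.14]. Speed limits (rad/s): [1.89, 1.89, 2.57, 2.79, 3.14, 3.14].

## Interface

Orientations are given as a rotation vector (axis times angle).
In Python, from workcell import telemetry, vision, robot gives the robot as it stands.
- The arm moves only by the shell command python3 -m creep 'ROWS'. ROWS is JSON, a list of rows, each a list of 3 entries, a list of its own where there are three numbers: the shift along the tool's x, y, z normalised to -1 to 1, where 1 is 0.4 m, then the turn about the tool's z normalised to -1 to 1, where 1 is 180 degrees, then the closure, from -1 (fully open) to 1 (shut). A call has 1 to 8 rows; each row is the pose to reach, as a shift and turn from the pose commanded when the call began, along the tool's axes at that moment, turning the shorter way round; what a row does not reach only later rows make up. A row lasts 1/10 s, in which the tool goes at most 50 mm and 8.59 degrees, less where a joint would pass 70% of its speed; a pose out of reach is approached as far as the arm can. A call with a number of a shift or a turn outside -1 to 1 is refused whole. A call with a gripper value outside its range is refused whole. The fingers move at their own pace and stop on an object; the grip force is fixed at half the most. Time passes only in rows, so rows that repeat a pose let the fingers close. It gives the time, the measured TCP pose, the force and the opening at its end, in the units of the state.
- telemetry.sense(): the state, without advancing time (a new reading comes with each control period).
- vision.capture(name): name is "scene" or "side" or "wrist"; returns a dict with "color" (384x512x3 uint8, red, green, blue), "vfov" (degrees; the focal length in pixels is half the picture's height over the tangent of half this angle, whatever the lens; pixels are square), "cx", "cy" (the principal point, pixels), "R" (3x3) and "t" (3): a world point X has camera coordinates R X + t. Camera axes: x right, y down, z forward; pixel columns grow to the right and rows downward; lengths in m; the calibration is good to about 2 mm. A picture is of the moment at which its call begins. There is no depth.
- robot.job_done(): hands the job in, once; it reports no verdict.
The state is a dict: "clock": time; "joint_pos": joint angles; "joint_velocities": joint speeds; "joint_efforts": joint torques, N m; "ee_pos": TCP position; "eef_rot": TCP orientation; "force": force on the tool from outside, world axes, zero at the start; "moment": the same for the moment, N m; "width": opening from 0.0 (shut) to 1.0 (fully open).
Only numpy, scipy, OpenCV 4.12 (cv2) and the standard library are available. Lean on these libraries where they do the work, as an engineer would, in place of code of your own. Each camera call takes 0.05 s, during which the arm holds its last target.

## Task

The pedicure tool case on the bench is locked. Pull its sprung black knob up out of the locked notch, turn it clockwise and let the pin drop fully home into the open notch, without forcing the pin against the collar; then slide the case's cover fully open and let go. Leave the jar, the pumice and the toe separator where they are.

Things in the scene. Friction and masses are not known exactly. Their poses are not given: they have to be found in the camera images.
- case: Stainless tool case, fixed to the bench, 130 mm along its x, 260 along y, 50 high. Origin at the centre of its underside, z up. The +y end is a closed deck with the locking knob, whose upright axis is at x -12, y 83 mm of the case's frame; the rest is a tray under a flat cover that slides towards -y.
- collar_top (a point): On the knob's axis, level with the top face (62 mm above the bench) of the dark steel collar round it, radius 30 to 42 mm. It has two radial slots 10 mm wide: the locked notch along the case's +x, and the open notch, somewhere from 0.84 to 1.42 rad clockwise of it. That angle differs from case to case and is not given: feel for it, or see it from above as a gap.
- knob_lift (a joint): How far the knob is pulled up, m: 0 = pin fully down in a notch, 0.008 = pin foot level with the collar's top face, 0.014 = upper stop. A spring (with the weight) draws it down with about 6 N at 0, 9 N at 0.008, 10 N at 0.014.
- knob (a joint): Turn of the knob, rad, growing clockwise seen from above: 0 = locked notch (start), stop at 1.65. Slight friction: let go between the notches, the pin just stands on the collar (knob_lift about 0.008).
- lock_pin: Steel pin and blade under the grip, moving with the knob. Blade: flat bar 8 mm wide along this body's x, reaching 57 mm from the axis, top 72 mm above the bench when down. Pin: flat-ended 7 mm square peg under the blade 36 mm from the axis; drops in within 0.04 rad of a notch's middle. Pressing pin or blade sideways or down by over 30 N is forcing it. Origin on the axis at bench level when down.
- knob_grip (a point): Point on the knob's axis in its grip, 100 mm above the bench when down. The grip is a black bar 44 mm long (along the blade, its x), 14 mm thick (its y; grip it across this) and 34 mm high, from 24 mm below to 10 mm above this point; below it are only a stem and the blade.
- cover (a joint): How far the cover is slid open towards the case's -y, m: 0 = shut, 0.09 = fully open at its stop. Friction about 3 N. The blade in the locked notch blocks it (after 2 mm) by a steel post on the cover, 8 mm square, top 76 mm above the bench, 54 mm to the +x side of the knob's axis.
- cover_rib (a point): In the pull rib on the cover: upright aluminium rib 70 mm along the case's x, 10 mm thick along y, 24 mm high; the point is 6 mm below its top, 18 mm above the cover plate, 72 mm above the bench, and moves with the cover.
- jar_mid (a point): Bystander: clear acrylic jar with a screw top, 64 mm across, 75 mm high, loose; the point is at its centre.
- pumice_mid (a point): Bystander: grey pumice, 85 x 45 x 32 mm, loose; its centre.
- separator_mid (a point): Bystander: wooden toe separator, a comb with four upright teeth, 100 x 26 x 36 mm, loose; its centre.

How it is judged:
By the outcome, as a careful person would: the job done as asked, in the order asked, and still so for the second after the job is handed in, with the robot touching nothing.
It also fails if it takes over 72 s, if anything falls off the work surface, if the arm or the gripper's body presses on something with over 40 N, if the wrist force passes 120 N, or if a joint passes its speed limit or range.

## Working session

There is one attempt and no reset: what is moved stays moved. The work goes in short steps, Python scripts to look and compute and a shell command to move; the robot and the scene stay as the last step left them, time stands still between calls to the robot, and variables do not carry over. Pictures are saved under pics/ and viewed, and the job is handed in when it is done.

```bash
ls; mkdir -p pics
python3 - <<'E'
from workcell import telemetry, vision, robot
import cv2
s=telemetry.sense(); print(s)
for n in ["scene","side","wrist"]:
    c=vision.capture(n); cv2.imwrite(f"pics/{n}0.png",c["color"][:,:,::-1]); print(n,c["vfov"],c["cx"],c["cy"],c["R"],c["t"])
E
```

```text
pics
{'clock': 0.0, 'joint_pos': array([-1.55281213e-01,  2.63552123e-01, -4.89542886e-02,  1.25942432e+00,
       -3.22546403e-05,  1.41554491e+00]), 'joint_velocities': array([-0.00152899, -0.00028271, -0.0009308 , -0.0012863 ,  0.00127525,
       -0.00053694]), 'joint_efforts': array([ 6.28219332e-04, -6.37613010e+01,  3.84567368e+01,  1.37825581e-02,
        8.02127857e-07, -5.80562346e-05]), 'ee_pos': array([5.24680847e-01, 4.45224173e-05, 2.07603622e-01]), 'eef_rot': array([-2.22083975e+00, -2.22077362e+00,  1.09061714e-03]), 'force': array([0.35412697, 0.25065969, 0.70095699]), 'moment': array([-0.03730585, -0.04177417, -0.02337282]), 'width': 1.0006830447437622}
scene 43.0713641429021 262.0758599240768 178.86966656485865 [[-0.08988949  0.99587873  0.01205923]
 [ 0.75438051  0.07598696 -0.65202456]
 [-0.65025374 -0.04951291 -0.75810193]] [ 0.02770713 -0.37475993  1.24453313]
side 56.668979016510384 253.60019529620732 193.78053315210295 [[-0.76125869 -0.64828431  0.01458257]
 [-0.33897117  0.37867009 -0.86122442]
 [ 0.5527963  -0.66055765 -0.50801559]] [0.45066239 0.28060121 0.46564797]
wrist 70.91061700448655 260.4670460674786 191.34065778486521 [[ 9.99998430e-01 -7.43712050e-04 -1.60831902e-03]
 [-2.77137682e-04 -9.62130415e-01  2.72589412e-01]
 [-1.75014068e-03 -2.72588538e-01 -9.62129111e-01]] [-0.52344303 -0.03463714  0.3803672 ]
```

View pics/scene0.png

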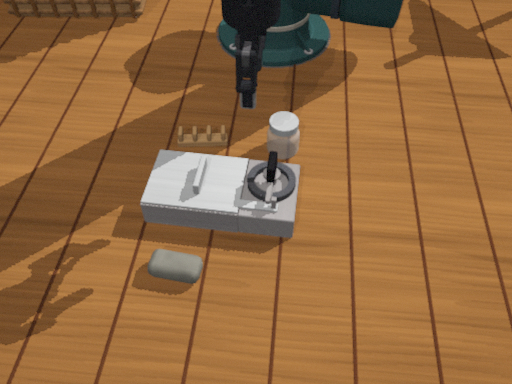

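View pics/side0.png

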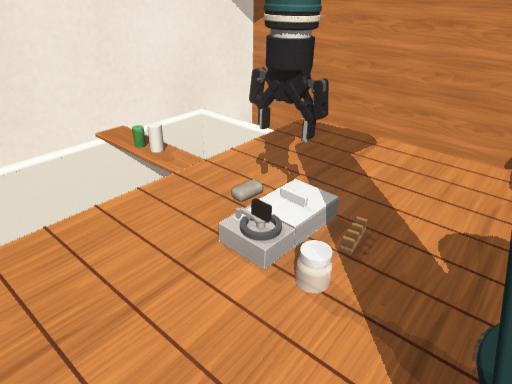

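View pics/wrist0.png

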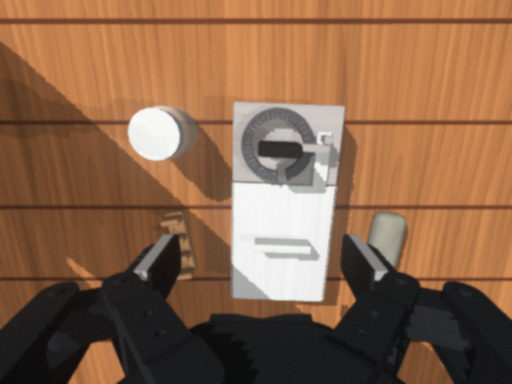

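The wrist view shows the case with its +y end at the top of the image. The collar is centred near (279,146), the post near (325,138), and a gap near (282,172) looks like the open notch. I'll enlarge it and measure.

```bash
cat > h.py <<'E'
import numpy as np, cv2
from workcell import telemetry, vision
def ray(c,u,v):
    f=c["color"].shape[0]/2/np.tan(np.radians(c["vfov"])/2)
    R=np.array(c["R"]);t=np.array(c["t"])
    d=R.T@np.array([(u-c["cx"])/f,(v-c["cy"])/f,1]); return -R.T@t,d
def plane(c,u,v,z):
    o,d=ray(c,u,v); return o+d*(z-o[2])/d[2]
def proj(c,X):
    f=c["color"].shape[0]/2/np.tan(np.radians(c["vfov"])/2)
    p=np.array(c["R"])@X+c["t"]; return c["cx"]+f*p[0]/p[2],c["cy"]+f*p[1]/p[2]
E
python3 - <<'E'
from h import *
c=vision.capture("wrist");im=c["color"][:,:,::-1]
cv2.imwrite("pics/w_knob.png",cv2.resize(im[90:200,220:360],None,fx=5,fy=5,interpolation=cv2.INTER_CUBIC))
cv2.imwrite("pics/w_case.png",cv2.resize(im[90:310,200:380],None,fx=2.7,fy=2.7,interpolation=cv2.INTER_CUBIC))
s=vision.capture("scene");cv2.imwrite("pics/s_case.png",cv2.resize(s["color"][100:240,130:320,::-1],None,fx=4,fy=4,interpolation=cv2.INTER_CUBIC))
E
```

```text
(no output)
```

View pics/w_knob.png

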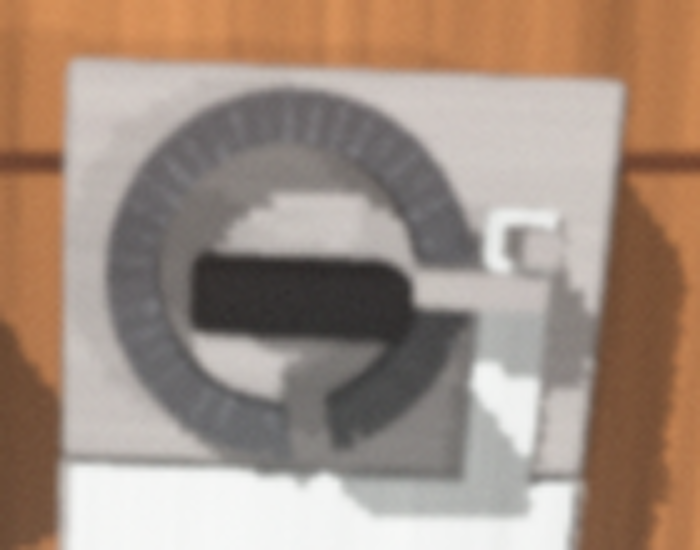

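View pics/w_case.png

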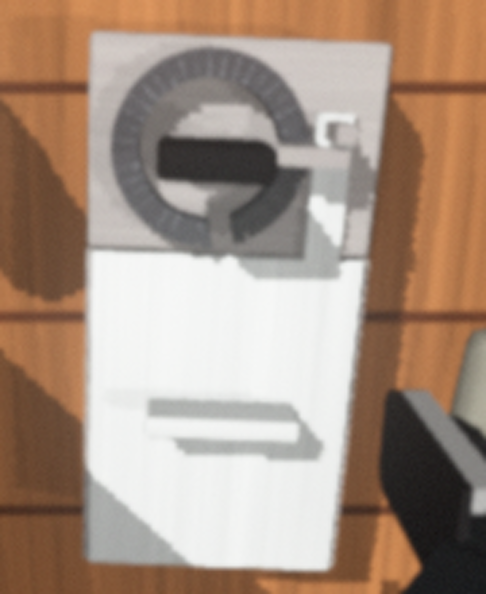

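View pics/s_case.png

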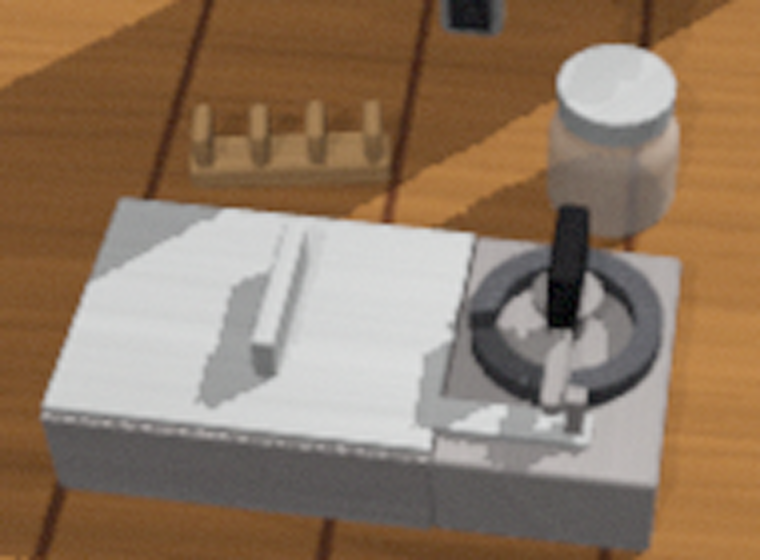

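Run:
```python
from h import *
c=vision.capture("wrist")
k=lambda x,y,z:plane(c,220+(x+.5)/5-.5,90+(y+.5)/5-.5,z)
w=lambda x,y,z:plane(c,200+(x+.5)/2.7-.5,90+(y+.5)/2.7-.5,z)
TL=k(68,60,.05);TR=k(625,80,.05);print("TL,TR",TL,TR,np.linalg.norm(TR-TL))
BL=w(86,561,.054);BR=w(330,570,.054);print("BL,BR",BL,BR, np.linalg.norm(BR-BL))
# collar outer circle pts, z .062
P=np.array([k(*p,.062) for p in [(107,270),(125,190),(160,135),(220,97),(290,86),(360,100),(420,145),(465,215),(118,335),(160,405),(210,445)]])[:,:2]
A=np.c_[2*P,np.ones(len(P))];s=np.linalg.lstsq(A,(P**2).sum(1),rcond=None)[0]
ctr=s[:2];print("collar",ctr,np.sqrt(s[2]+ctr@ctr))
for a,b in [((68,60),(625,80))]:
    d=(k(*b,.05)-k(*a,.05));print("yaw top edge",np.arctan2(d[1],d[0]))
d=TL-BL;print("yaw left", np.arctan2(d[1],d[0])-np.pi/2)
d=BR-BL;print("yaw bot", np.arctan2(d[1],d[0]))
# notch edges
for p in [(288,440),(330,440),(290,400),(328,405),(309,430)]:
    q=k(*p,.062)[:2]-ctr;print(p,np.linalg.norm(q),np.arctan2(q[1],q[0]))
# blade end and grip
for p in [(548,275),(548,312)]:
    q=k(*p,.072)[:2]-ctr;print("blade",q,np.arctan2(q[1],q[0]))
for p in [(192,255),(192,330),(412,265),(408,340)]:
    print("grip",k(*p,.110))
print("rib",[w(*p,.078) for p in [(148,420),(298,422),(298,441),(148,438)]])
# check with scene
sc=vision.capture("scene")
q=lambda x,y,z:plane(sc,130+(x+.5)/4-.5,100+(y+.5)/4-.5,z)
print("scene rib top far/near",q(297,222,.078),q(262,350,.078))
print("scene collar L R",q(470,312,.062),q(662,315,.062))
print("scene grip top",q(572,208,.11))
print("jar",q(617,75,.075))
print(telemetry.sense()["clock"])
```

```text
TL,TR [0.49259736 0.0846588  0.05      ] [0.62037873 0.08019566 0.05      ] 0.12785928575958266
BL,BR [ 0.48333776 -0.17445699  0.054     ] [ 0.60942429 -0.17988688  0.054     ] 0.12620339332428063
collar [0.54299522 0.03642654] 0.04222550031789428
yaw top edge -0.034913720493589324
yaw left -0.035720195244586694
yaw bot -0.043038198563154356
(288, 440) 0.0381402229113441 -1.5541516946620828
(330, 440) 0.039589709004732125 -1.2993142323319522
(290, 400) 0.028490014515916054 -1.5374475037627202
(328, 405) 0.031296692993380226 -1.2477371595728384
(309, 430) 0.03613988828056702 -1.4158871360340448
blade [0.05723071 0.00173189] 0.03025230283675194
blade [ 0.0577954  -0.00648268] -0.11169913240689523
grip [0.52144474 0.04603285 0.11      ]
grip [0.5213976  0.03147312 0.11      ]
grip [0.56415037 0.04408986 0.11      ]
grip [0.56396502 0.0294742  0.11      ]
rib [array([ 0.51646677, -0.08207534,  0.078     ]), array([ 0.58387339, -0.08307591,  0.078     ]), array([ 0.58434215, -0.09256625,  0.078     ]), array([ 0.51640594, -0.09104986,  0.078     ])]
scene rib top far/near [ 0.51752069 -0.08452364  0.078     ] [ 0.59104294 -0.08670171  0.078     ]
scene collar L R [ 0.54802342 -0.00507078  0.062     ] [0.54140498 0.07770252 0.062     ]
scene grip top [0.52761136 0.03624099 0.11      ]
jar [0.40465457 0.04928091 0.075     ]
0.35
```

Measured values:
- **Case:** yaw is about -0.038 rad.
- **Knob:** axis is near (0.543, 0.037). The collar radius fits at 42 mm and the edge lengths match.
- **Open notch:** about 1.37 rad clockwise.

I'll move above the knob and turn the jaws across the grip.

```bash
python3 -m creep '[[[0.093,0.046,0.1],-0.38,-1],[[0.093,0.046,0.1],-0.38,-1],[[0.093,0.046,0.1],-0.38,-1],[[0.093,0.046,0.1],-0.38,-1],[[0.093,0.046,0.1],-0.38,-1],[[0.093,0.046,0.1],-0.38,-1],[[0.093,0.046,0.1],-0.38,-1],[[0.093,0.046,0.1],-0.38,-1]]'
python3 -m creep '[[[0,0,0],-0.108,-1],[[0,0,0],-0.108,-1],[[0,0,0],-0.108,-1],[[0,0,0],-0.108,-1],[[0,0,0],-0.108,-1]]'
python3 - <<'E'
from h import *
from scipy.spatial.transform import Rotation as Ro
s=telemetry.sense();print(s["joint_pos"],s["ee_pos"],s["force"],s["clock"]);print(Ro.from_rotvec(s["eef_rot"]).as_matrix().round(4))
c=vision.capture("wrist");cv2.imwrite("pics/w1.png",c["color"][:,:,::-1])
print("axis top",proj(c,np.array([.543,.037,.11])))
E
```

```text
clock: 1.15
ee_pos: [0.5434, 0.0372, 0.168]
eef_rot: [-0.579, -3.088, 0.0]
force: [0.1, 0.0, 0.1]
width: 0.997
clock: 1.65
ee_pos: [0.5434, 0.0372, 0.1681]
eef_rot: [-0.062, -3.141, 0.0]
force: [-0.3, -0.1, 0.5]
width: 1.0
[-8.12729540e-02  3.11559302e-01 -8.78024531e-02  1.17149717e+00
 -6.03421194e-06 -4.19813654e-02] [0.54336293 0.03720885 0.16806448] [-0.27419617 -0.09968776  0.53282516] 1.65
[[-9.992e-01  3.930e-02 -1.000e-04]
 [ 3.930e-02  9.992e-01 -0.000e+00]
 [ 1.000e-04 -0.000e+00 -1.000e+00]]
axis top (np.float64(259.339111690691), np.float64(197.92519424537534))
```

View pics/w1.png

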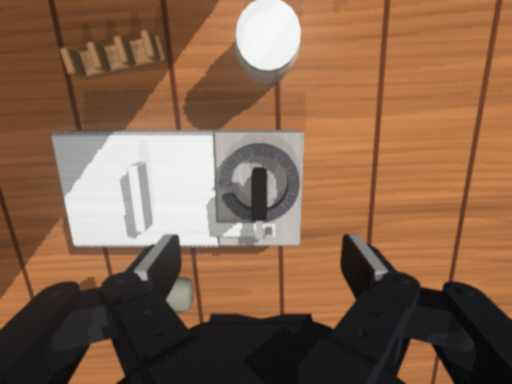

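The grip is centred at about column 259, which matches the projected axis. The notch gap is visible at about (226,193). I'll refine both from this view.

Run:
```python
from h import *
c=vision.capture("wrist");im=c["color"][:,:,::-1]
cv2.imwrite("pics/w1k.png",cv2.resize(im[125:255,205:315],None,fx=5,fy=5,interpolation=cv2.INTER_CUBIC)[:600])
g=im.max(2)[160:225,235:285]; m=(g<45).astype(np.uint8)
n,l,st,ce=cv2.connectedComponentsWithStats(m);i=1+st[1:,4].argmax();print(st[i],ce[i])
r=cv2.minAreaRect(cv2.findContours((l==i).astype(np.uint8),0,1)[0][0]);print(r)
for z in(.105,.11): print(plane(c,r[0][0]+235,r[0][1]+160,z))
```

```text
[ 18  18  13  34 131] [23.70229008 35.2519084 ]
((23.48249053955078, 34.7198486328125), (33.31000900268555, 11.228092193603516), 86.42366790771484)
[0.54153506 0.03627151 0.105     ]
[0.54006269 0.03637469 0.11      ]
```

View pics/w1k.png

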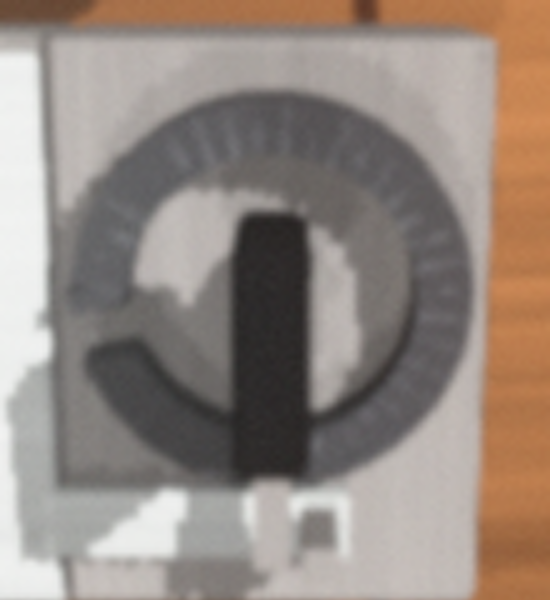

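Run:
```python
from h import *
c=vision.capture("wrist")
k=lambda x,y,z:plane(c,205+(x+.5)/5-.5,125+(y+.5)/5-.5,z)
P=np.array([k(*p,.062) for p in [(272,90),(200,108),(140,145),(100,190),(350,110),(420,160),(462,225),(473,290),(460,360),(425,420),(120,410),(165,455),(375,465)]])[:,:2]
A=np.c_[2*P,np.ones(len(P))];s=np.linalg.lstsq(A,(P**2).sum(1),rcond=None)[0]
ctr=s[:2];print("collar",ctr,np.sqrt(s[2]+ctr@ctr))
for p in [(70,300),(128,298),(132,340),(88,352)]:
    q=k(*p,.062)[:2]-ctr;print(p,np.linalg.norm(q),np.arctan2(q[1],q[0]))
ed=[k(*p,.05) for p in [(55,42),(492,38),(472,598)]]
d=ed[0]-ed[1];print("yaw?",np.arctan2(d[1],d[0])+np.pi/2); d=ed[2]-ed[1];print(np.arctan2(d[1],d[0]))
for p in [(258,575),(292,575)]:
    q=k(*p,.072)[:2]-ctr;print("blade",q)
for p in [(240,213),(308,213),(308,470),(233,470)]:
    print("grip",k(*p,.110))
```

```text
collar [0.54284038 0.03673682] 0.041988745661791116
(70, 300) 0.042536632678462374 -1.6009947091549723
(128, 298) 0.03040350704058066 -1.611507802169956
(132, 340) 0.031192436729763375 -1.314730034958116
(88, 352) 0.040926526028601126 -1.3197736558582376
yaw? -0.030634553949924648
-0.03342178192593063
blade [ 0.05820037 -0.00565672]
blade [0.05848388 0.0015927 ]
grip [0.51563756 0.03241445 0.11      ]
grip [0.51609094 0.04390328 0.11      ]
grip [0.56252933 0.04232824 0.11      ]
grip [0.56200494 0.02895659 0.11      ]
```

```bash
python3 -m creep '[[[0.001,-0.0015,0.1],0,-1],[[0.001,-0.0015,0.18],0,-1],[[0.001,-0.0015,0.217],0,-1],[[0.001,-0.0015,0.217],0,-0.2],[[0.001,-0.0015,0.217],0,0.4],[[0.001,-0.0015,0.217],0,0.4],[[0.001,-0.0015,0.217],0,0.4],[[0.001,-0.0015,0.217],0,0.4]]'
python3 - <<'E'
from h import *
s=telemetry.sense();print(s["joint_pos"],s["ee_pos"],s["force"],s["width"]*85)
for n in["wrist","side"]:
    c=vision.capture(n);cv2.imwrite(f"pics/{n}2.png",c["color"][:,:,::-1])
E
```

```text
clock: 2.6
ee_pos: [0.5433, 0.0366, 0.0819]
eef_rot: [0.059, 3.14, -0.0]
force: [-0.2, -0.0, -0.2]
width: 0.3
[-8.23945062e-02  3.64617919e-01 -2.53594021e-01  9.51531507e-01
 -8.98361435e-06 -4.46552999e-02] [0.54334477 0.03660342 0.08191838] [-0.22588856 -0.01773037 -0.19441977] 25.48929970028679
```

View pics/wrist2.png

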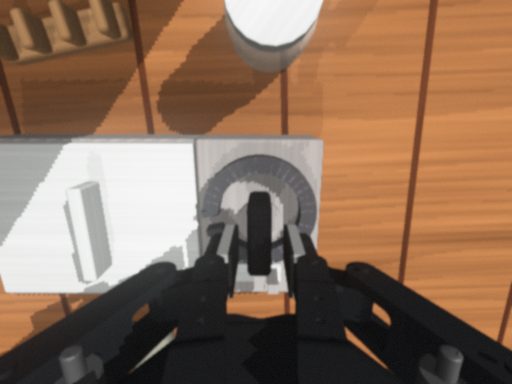

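View pics/side2.png

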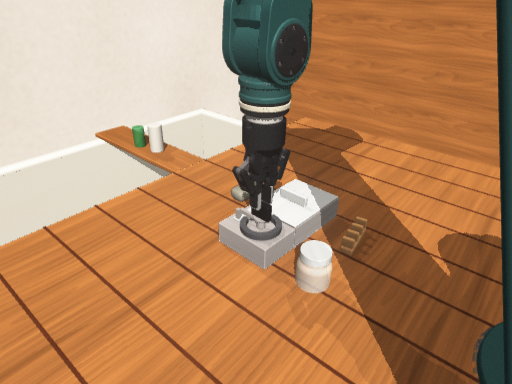

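The fingers straddle the grip, with pad faces at about columns 238 and 287 and the grip at 247–271. Closing now.

```bash
python3 -m creep '[[[0,0,0],0,0.6],[[0,0,0],0,0.6]]';python3 -m creep '[[[0,0,0],0,0.7],[[0,0,0],0,1]]';python3 -m creep '[[[0,0,0],0,1],[[0,0,0],0,1],[[0,0,0],0,1],[[0,0,0],0,1]]'
python3 - <<'E'
from h import *
s=telemetry.sense();print(s["ee_pos"],s["force"],s["moment"],s["width"]*85)
E
```

```text
clock: 2.9
ee_pos: [0.543, 0.0366, 0.0813]
eef_rot: [0.059, 3.141, 0.0]
force: [-0.0, 0.1, -0.0]
width: 0.198
clock: 3.1
ee_pos: [0.5432, 0.0362, 0.0816]
eef_rot: [0.06, 3.141, -0.001]
force: [-1.3, -4.4, 4.8]
width: 0.13
clock: 3.5
ee_pos: [0.5431, 0.0363, 0.0816]
eef_rot: [0.06, 3.141, -0.001]
force: [-0.1, -3.2, 4.5]
width: 0.137
[0.5431486  0.03627165 0.08155909] [-0.13772835 -3.23874533  4.48748026] [-0.74876001  0.22784855 -0.03993826] 11.661252446194448
```

```bash
python3 -m creep '[[[0,0,-0.01],0,1],[[0,0,-0.02],0,1],[[0,0,-0.02],0,1]]';python3 -m creep '[[[0,0,-0.008],0,1],[[0,0,-0.008],0,1],[[0,0,-0.008],0,1]]'
python3 - <<'E'
from h import *
for n in["side"]:
    c=vision.capture(n);cv2.imwrite(f"pics/{n}3.png",cv2.resize(c["color"][140:290,180:350,::-1],None,fx=4,fy=4))
E
```

```text
clock: 3.8
ee_pos: [0.5429, 0.0364, 0.0894]
eef_rot: [-0.059, -3.141, 0.001]
force: [0.2, -4.7, -8.5]
width: 0.135
clock: 4.1
ee_pos: [0.5427, 0.0365, 0.0922]
eef_rot: [-0.059, -3.14, 0.0]
force: [1.2, -5.9, -9.6]
width: 0.134
```

View pics/side3.png

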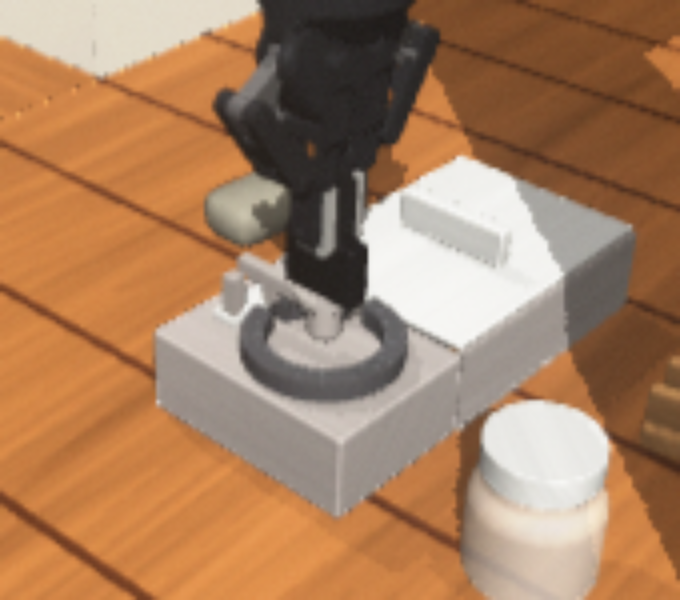

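The blade is raised clear of the collar and the spring force reads -9.6 N, consistent with a lift of about 11 mm. Turning now.

```bash
python3 -m creep '[[[0,0,0],0.03,1],[[0,0,0],0.06,1],[[0,0,0],0.1,1],[[0,0,0],0.1,1]]';python3 -m creep '[[[0,0,0],0.03,1],[[0,0,0],0.06,1],[[0,0,0],0.1,1],[[0,0,0],0.13,1],[[0,0,0],0.15,1],[[0,0,0],0.15,1]]'
python3 - <<'E'
from h import *
s=telemetry.sense();print(s["ee_pos"],s["force"],s["moment"],s["joint_pos"])
E
```

```text
clock: 4.55
ee_pos: [0.5428, 0.0366, 0.0922]
eef_rot: [-0.553, -3.092, 0.0]
force: [1.8, -4.3, -9.9]
width: 0.135
clock: 5.15
ee_pos: [0.543, 0.0367, 0.0923]
eef_rot: [-1.253, -2.881, -0.0]
force: [2.4, -2.2, -9.8]
width: 0.138
[0.54298888 0.03674401 0.09233383] [ 2.38542097 -2.24037825 -9.8368851 ] [-0.56444404 -0.5162725   0.01365639] [-8.23533082e-02  3.56758259e-01 -2.35011759e-01  9.79187909e-01
  2.78211661e-04  7.38266462e-01]
```

```bash
python3 -m creep '[[[0,0,0],0.03,1],[[0,0,0],0.07,1],[[0,0,0],0.11,1],[[0,0,0],0.15,1],[[0,0,0],0.18,1],[[0,0,0],0.187,1],[[0,0,0],0.187,1]]'
python3 - <<'E'
from h import *
s=telemetry.sense();print(s["ee_pos"],s["force"],s["moment"])
c=vision.capture("side");cv2.imwrite("pics/side4.png",cv2.resize(c["color"][170:290,200:330,::-1],None,fx=5,fy=5,interpolation=2))
c=vision.capture("wrist");cv2.imwrite("pics/wrist4.png",c["color"][:,:,::-1])
E
```

```text
clock: 5.85
ee_pos: [0.5432, 0.0367, 0.0925]
eef_rot: [2.032, 2.396, 0.001]
force: [3.7, -1.4, -9.9]
width: 0.137
[0.54319847 0.03674652 0.09250648] [ 3.69196357 -1.44331222 -9.85472658] [-0.25585591 -0.89217442 -0.00452096]
```

View pics/side4.png

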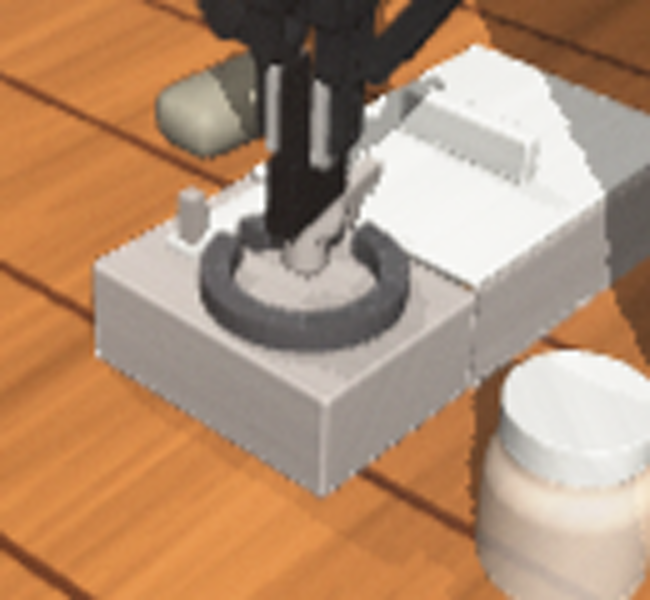

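View pics/wrist4.png

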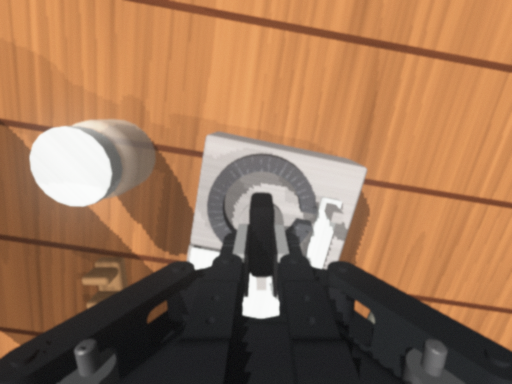

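```bash
python3 -m creep '[[[0,0,0.004],0,1],[[0,0,0.007],0,1],[[0,0,0.007],0,1]]';python3 -m creep '[[[0,0,0.0015],0,1],[[0,0,0.0015],0,1]]'
```

```text
clock: 6.25
ee_pos: [0.5431, 0.0367, 0.0895]
eef_rot: [-2.036, -2.393, -0.0]
force: [4.6, -0.7, -8.3]
width: 0.136
clock: 6.45
ee_pos: [0.5431, 0.0366, 0.0891]
eef_rot: [2.036, 2.392, 0.0]
force: [4.2, -1.7, -7.8]
width: 0.134
```

```bash
python3 -m creep '[[[0,0,0.0015],0,1],[[0,0,0.0015],0,1]]';python3 -m creep '[[[0,0,0.0015],0,1],[[0,0,0.0015],0,1]]'
```

```text
clock: 6.65
ee_pos: [0.5431, 0.0366, 0.0885]
eef_rot: [2.036, 2.392, 0.0]
force: [5.6, 0.2, -8.3]
width: 0.138
clock: 6.85
ee_pos: [0.543, 0.0366, 0.0878]
eef_rot: [2.036, 2.392, 0.0]
force: [4.0, -0.3, -8.3]
width: 0.134
```

```bash
python3 -m creep '[[[0,0,0.002],0,1],[[0,0,0.002],0,1]]';python3 -m creep '[[[0,0,0.003],0,1],[[0,0,0.003],0,1]]'
```

```text
clock: 7.05
ee_pos: [0.5431, 0.0366, 0.087]
eef_rot: [2.036, 2.392, 0.0]
force: [5.3, -0.7, -6.8]
width: 0.136
clock: 7.25
ee_pos: [0.543, 0.0366, 0.0858]
eef_rot: [2.037, 2.392, 0.0]
force: [5.2, 0.7, -7.3]
width: 0.13
```

The pin has passed the collar top at a lift of about 4 mm and the spring is still pulling down, so it is in the notch. I'll lower the rest of the way.

```bash
python3 -m creep '[[[0,0,0.004],0,1],[[0,0,0.004],0,1]]';python3 -m creep '[[[0,0,0.004],0,1],[[0,0,0.004],0,1]]'
```

```text
clock: 7.45
ee_pos: [0.543, 0.0366, 0.0841]
eef_rot: [-2.037, -2.392, -0.0]
force: [5.3, -0.6, -6.1]
width: 0.136
clock: 7.65
ee_pos: [0.543, 0.0366, 0.0825]
eef_rot: [2.037, 2.392, 0.0]
force: [5.5, -0.7, -6.6]
width: 0.136
```

```bash
python3 -m creep '[[[0,0,0.002],0,1],[[0,0,0.002],0,0.4],[[0,0,0.002],0,0.2],[[0,0,0.002],0,0.2]]'; python3 -m creep '[[[0,0,-0.06],0,0.2],[[0,0,-0.18],0,0.2],[[0,0,-0.25],0,0.2],[[0,0,-0.25],0,0.2]]'
python3 - <<'E'
from h import *
for n,b in [("side",(170,290,200,330)),("scene",(100,240,130,320)),("wrist",(0,384,0,512))]:
    c=vision.capture(n);a=c["color"][b[0]:b[1],b[2]:b[3],::-1]
    cv2.imwrite(f"pics/{n}5.png",cv2.resize(a,None,fx=(1.5 if n=="wrist" else 4),fy=(1.5 if n=="wrist" else 4),interpolation=2))
E
```

```text
clock: 8.05
ee_pos: [0.5426, 0.0367, 0.082]
eef_rot: [-2.036, -2.392, 0.0]
force: [0.3, -0.0, -0.3]
width: 0.402
clock: 8.45
ee_pos: [0.5445, 0.0365, 0.1856]
eef_rot: [2.033, 2.389, 0.005]
force: [1.0, -0.4, -0.2]
width: 0.403
```

View pics/side5.png

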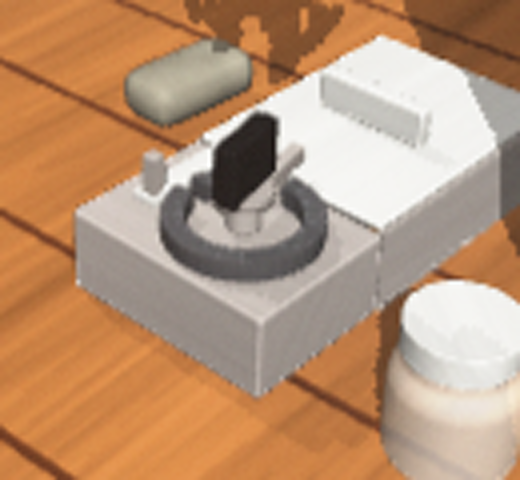

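View pics/scene5.png

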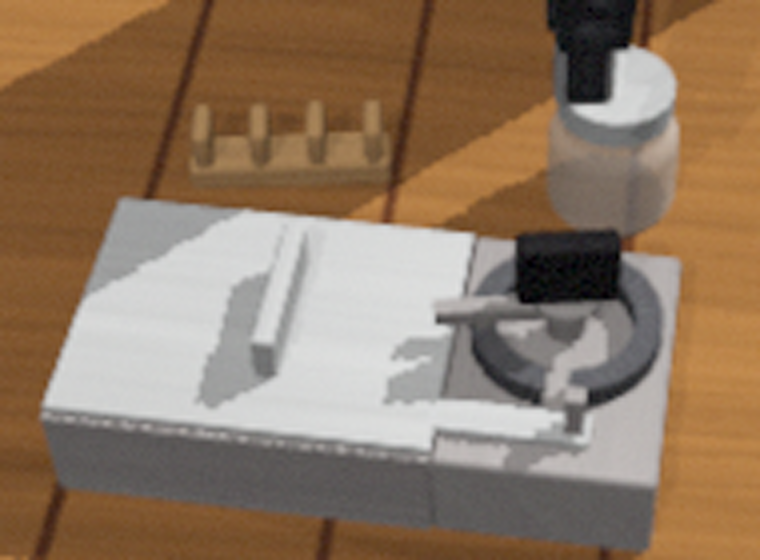

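View pics/wrist5.png

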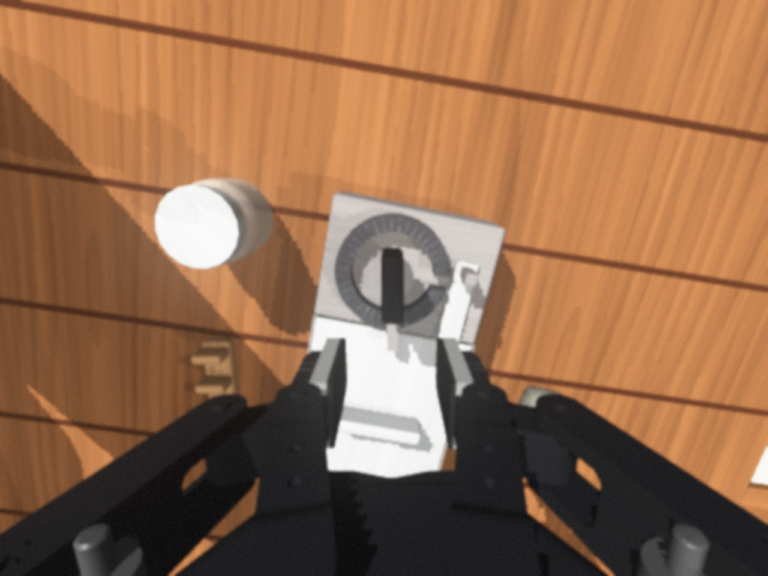

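The blade now lies over the open notch, pointing to the -y side. I'll check its height by triangulating the blade tip and the grip top between the side and scene views.

Run:
```python
from h import *
a=vision.capture("scene");b=vision.capture("side")
def tri(pa,pb):
    ra=ray(a,130+(pa[0]+.5)/4-.5,100+(pa[1]+.5)/4-.5); rb=ray(b,200+(pb[0]+.5)/4-.5,170+(pb[1]+.5)/4-.5)
    A=np.c_[ra[1],-rb[1]];s=np.linalg.lstsq(A,rb[0]-ra[0],rcond=None)[0]
    p=ra[0]+s[0]*ra[1];q=rb[0]+s[1]*rb[1];return ((p+q)/2).round(4),np.linalg.norm(p-q).round(4)
print("grip top blade end",tri((517,234),(262,112)),tri((517,234),(276,118)))
print("grip top back end",tri((615,231),(215,150)),tri((615,231),(235,150)))
print("blade tip",tri((436,300),(290,145)),tri((436,300),(302,150)))
print("post top ref (76)",tri((575,388),(154,152)))
print("rib top ref (78) far/near ends",tri((297,222),(428,112)),tri((262,347),(325,73)))
# predicted position of blade tip top for down/on collar
for z in(.072,.080):
  for lab,X in [("tip",np.array([.5428+.057*np.cos(1.411),.0366-.057*np.sin(1.411),z]))]:
    u,v=proj(b,X);print(z,"side px",(u-200)*4,(v-170)*4, end=' '); u,v=proj(a,X);print("scene px",(u-130)*4,(v-100)*4)
for z in(.110,.118):
    X=np.array([.5428,.0366,z]);u,v=proj(b,X);print(z,"grip top side px",(u-200)*4,(v-170)*4,end=' ');u,v=proj(a,X);print("scene px",(u-130)*4,(v-100)*4)
```

```text
grip top blade end (array([0.5475, 0.0166, 0.1104]), np.float64(0.0049)) (array([0.5422, 0.0147, 0.1069]), np.float64(0.0007))
grip top back end (array([0.5422, 0.0575, 0.1104]), np.float64(0.0063)) (array([0.5369, 0.0543, 0.1086]), np.float64(0.0017))
blade tip (array([ 0.5541, -0.0171,  0.0725]), np.float64(0.0052)) (array([ 0.5495, -0.019 ,  0.0691]), np.float64(0.0014))
post top ref (76) (array([0.5976, 0.0438, 0.0771]), np.float64(0.0002))
rib top ref (78) far/near ends (array([ 0.5156, -0.085 ,  0.0759]), np.float64(0.0)) (array([ 0.5858, -0.0877,  0.0728]), np.float64(0.0014))
0.072 side px 298.94744298860496 141.0170273495221 scene px 433.2864699014641 299.38486743624173
0.08 side px 299.63346499502154 128.06212634125063 scene px 432.81612090097633 286.97695287130693
0.11 grip top side px 246.2413008240535 127.8023838872158 scene px 568.5855796106648 232.88182697255718
0.118 grip top side px 246.67493911415886 113.59993578254375 scene px 569.1254399166444 219.57154714748037
```

The heights agree with the knob being fully down: grip top is about 0.110 m and blade tip about 0.072 m. Next is the rib, so I'll compute the shift to it in tool axes.

Run:
```python
from h import *
from scipy.spatial.transform import Rotation as Ro
s=telemetry.sense();R=Ro.from_rotvec(s["eef_rot"]).as_matrix();print(s["ee_pos"],R.round(3),s["joint_pos"])
print((R.T@(np.array([.5505,-.0868,.15])-s["ee_pos"])/.4).round(4))
```

```text
[0.54226278 0.03665253 0.18067925] [[-0.16   0.987 -0.002]
 [ 0.987  0.16   0.   ]
 [ 0.    -0.002 -1.   ]] [-8.24564369e-02  3.05868202e-01 -6.14102370e-02  1.20563890e+00
 -3.10785318e-05  1.32813104e+00]
[-0.308  -0.0287  0.0766]
```

```bash
python3 -m creep '[[[-0.308,-0.029,0.05],-0.37,0.2],[[-0.308,-0.029,0.05],-0.37,0.2],[[-0.308,-0.029,0.05],-0.37,0.2],[[-0.308,-0.029,0.05],-0.37,0.2],[[-0.308,-0.029,0.05],-0.37,0.2],[[-0.308,-0.029,0.05],-0.37,0.2],[[-0.308,-0.029,0.05],-0.37,0.2],[[-0.308,-0.029,0.05],-0.37,0.2]]'; python3 -m creep '[[[0,0,0],-0.067,0.2],[[0,0,0],-0.067,0.2],[[0,0,0],-0.067,0.2]]'
python3 - <<'E'
from h import *
from scipy.spatial.transform import Rotation as Ro
s=telemetry.sense();R=Ro.from_rotvec(s["eef_rot"]).as_matrix();print(s["ee_pos"],R.round(3))
c=vision.capture("wrist");cv2.imwrite("pics/w6.png",c["color"][:,:,::-1])
print([proj(c,np.array([x,y,.078])) for x,y in[(.5505,-.0868)]])
E
```

```text
clock: 9.5
ee_pos: [0.5506, -0.0867, 0.1608]
eef_rot: [-0.379, -3.117, -0.001]
force: [0.3, -0.2, -0.0]
width: 0.398
clock: 9.8
ee_pos: [0.5507, -0.0867, 0.1609]
eef_rot: [-0.058, -3.139, -0.001]
force: [0.6, -0.2, 0.4]
width: 0.405
[ 0.55070263 -0.08672864  0.16093915] [[-0.999  0.037 -0.002]
 [ 0.037  0.999  0.   ]
 [ 0.002  0.    -1.   ]]
[(np.float64(259.5538206962718), np.float64(190.65300680922311))]
```

View pics/w6.png

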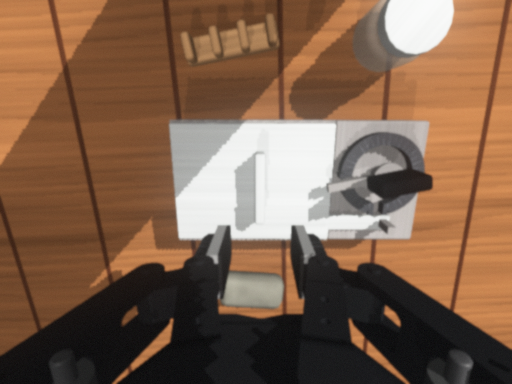

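The rib top is centred at about (260,188), which matches the projection (259.6,190.7). Descending and gripping.

```bash
python3 -m creep '[[[0,0,0.1],0,0.2],[[0,0,0.2],0,0.2],[[0,0,0.25],0,0.2],[[0,0,0.255],0,0.2],[[0,0,0.255],0,0.5],[[0,0,0.255],0,0.7]]'; python3 -m creep '[[[0,0,0],0,0.8],[[0,0,0],0,1],[[0,0,0],0,1],[[0,0,0],0,1]]'
```

```text
clock: 10.45
ee_pos: [0.5519, -0.0871, 0.0611]
eef_rot: [0.06, 3.139, -0.001]
force: [0.4, 0.1, -0.3]
width: 0.152
clock: 10.85
ee_pos: [0.5513, -0.0869, 0.0601]
eef_rot: [0.059, 3.141, -0.0]
force: [-0.5, 0.7, 0.4]
width: -0.001
```

Run:
```python
from h import *
s=telemetry.sense();print(s["ee_pos"],s["width"],s["force"])
c=vision.capture("wrist");cv2.imwrite("pics/w7.png",c["color"][:,:,::-1])
c=vision.capture("side");cv2.imwrite("pics/s7.png",cv2.resize(c["color"][150:280,200:350,::-1],None,fx=4,fy=4,interpolation=2))
```

```text
[ 0.55128947 -0.08689397  0.0601423 ] -0.0012812248042353242 [-0.46594605  0.716265    0.44047542]
```

View pics/w7.png

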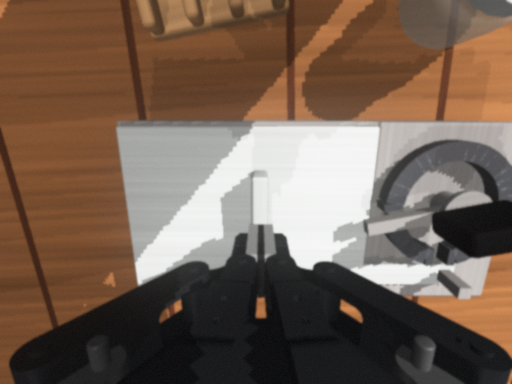

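View pics/s7.png

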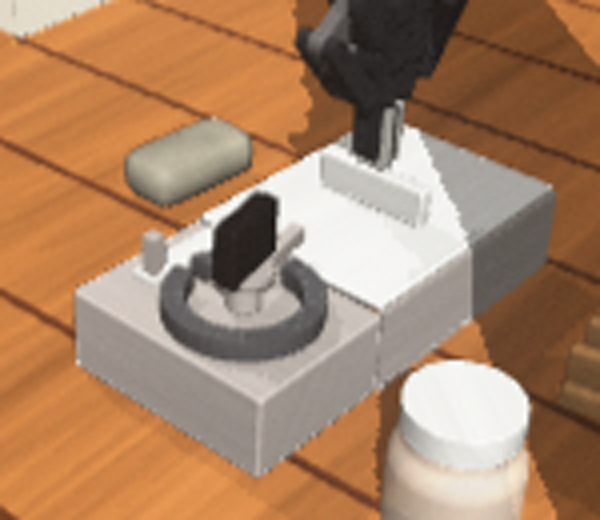

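Run:
```python
from h import *
c=vision.capture("wrist");cv2.imwrite("pics/w8.png",cv2.resize(c["color"][160:290,190:330,::-1],None,fx=4.5,fy=4.5,interpolation=2))
for x in(-.035,0,.035):
  for y in (-.005,.005): print(x,y,proj(c,np.array([.5505+x-.037*y*-1*0,-.0868+y-.037*x,.078])))
print("tcp",proj(c,telemetry.sense()["ee_pos"]))
c=vision.capture("side");cv2.imwrite("pics/s8.png",cv2.resize(c["color"][165:215,270:320,::-1],None,fx=11,fy=11,interpolation=2))
print("tcp",[11*(a-b) for a,b in zip(proj(c,telemetry.sense()["ee_pos"]),(270,165))])
c=vision.capture("scene");cv2.imwrite("pics/c8.png",cv2.resize(c["color"][60:240,130:320,::-1],None,fx=3,fy=3,interpolation=2))
```

```text
-0.035 -0.005 (np.float64(250.08802623679202), np.float64(178.1078844213193))
-0.035 0.005 (np.float64(267.7571646010677), np.float64(177.44860571571468))
0 -0.005 (np.float64(250.78347263909978), np.float64(234.98337023961503))
0 0.005 (np.float64(267.41691753004983), np.float64(234.40351585634082))
0.035 -0.005 (np.float64(251.401921907672), np.float64(285.56182242125277))
0.035 0.005 (np.float64(267.11436680004914), np.float64(285.048329898726))
tcp (np.float64(259.1986963577741), np.float64(224.08502100749865))
tcp [np.float64(253.20321409079185), np.float64(362.2817170728589)]
```

View pics/w8.png

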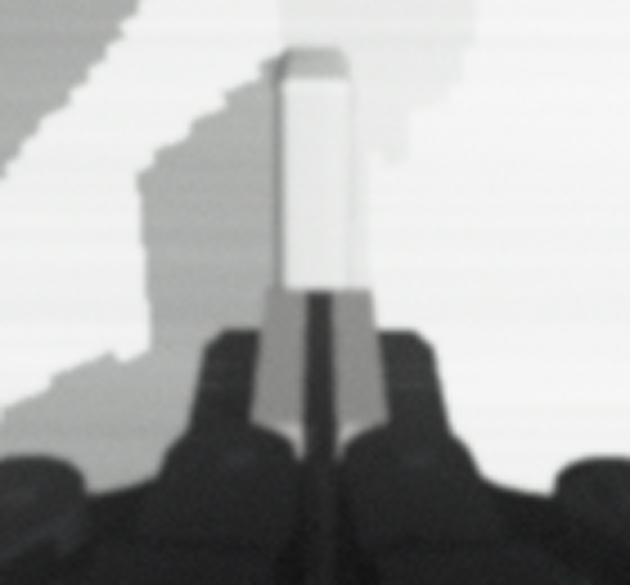

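View pics/s8.png

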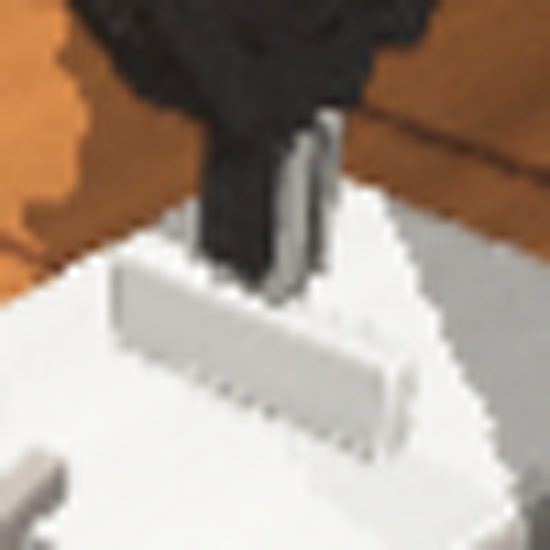

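View pics/c8.png

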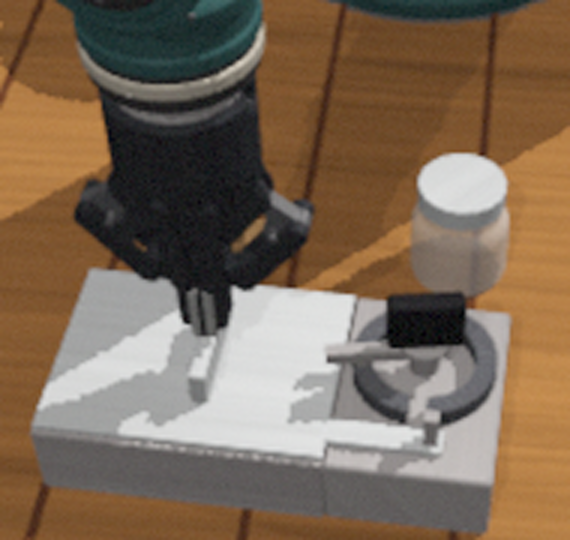

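The fingers closed above the rib without gripping it. Before going lower, I'll measure the true tip height by intersecting the tip rays with the tool's vertical plane.

Run:
```python
from h import *
a=vision.capture("scene");b=vision.capture("side");w=vision.capture("wrist")
def at(o,d,ax,val): return (o+d*(val-o[ax])/d[ax]).round(4)
for n,c,p in [("side",b,(270+275/11,165+300/11)),("scene",a,(130+205/3,60+332/3)),("wrist front edge",w,(190+319/4.5,160+290/4.5))]:
    print(n,at(*ray(c,*p),1,-.0869),at(*ray(c,*p),0,.5405),at(*ray(c,*p),0,.5515))
```

```text
side [ 0.5473 -0.0869  0.0761] [ 0.5405 -0.0762  0.0834] [ 0.5515 -0.0936  0.0715]
scene [ 0.5577 -0.0869  0.0817] [ 0.5405 -0.0917  0.0619] [ 0.5515 -0.0886  0.0745]
wrist front edge [ 0.5825 -0.0869 -0.0143] [ 0.5405 -0.0853  0.086 ] [ 0.5515 -0.0857  0.0597]
```

Tips look to be at about 0.078–0.082 m while the reported TCP z is 0.060. I'll check the same offset against the earlier knob grasp picture.

Run:
```python
from h import *
b=vision.capture("side")
def at(o,d,ax,val): return (o+d*(val-o[ax])/d[ax]).round(4)
for lab,p in [("pad end at knob",(180+325/4,140+250/4)),("bar bottom at front",(180+350/4,140+305/4)),("bar bottom left",(180+290/4,140+285/4))]:
    print(lab,at(*ray(b,*p),1,.0365+.007),at(*ray(b,*p),1,.0365+.013))
```

```text
pad end at knob [0.538  0.0435 0.1139] [0.5333 0.0495 0.1187]
bar bottom at front [0.5218 0.0435 0.0898] [0.5173 0.0495 0.0948]
bar bottom left [0.5594 0.0435 0.0847] [0.5544 0.0495 0.0899]
```

Both observations agree that the real tips sit about 19 mm above the reported TCP. I'll open the jaws and step down slowly while watching the force.

```bash
python3 -m creep '[[[0,0,-0.02],0,0.5],[[0,0,-0.02],0,0.4],[[0,0,-0.02],0,0.4],[[0,0,0],0,0.4]]'; python3 -m creep '[[[0,0,0.008],0,0.4],[[0,0,0.015],0,0.4],[[0,0,0.015],0,0.4]]'; python3 -m creep '[[[0,0,0.006],0,0.4],[[0,0,0.01],0,0.4],[[0,0,0.01],0,0.4]]'
python3 - <<'E'
from h import *
s=telemetry.sense();print(s["ee_pos"],s["width"],s["force"])
c=vision.capture("wrist");cv2.imwrite("pics/w9.png",cv2.resize(c["color"][140:290,160:360,::-1],None,fx=3,fy=3,interpolation=2))
c=vision.capture("side");cv2.imwrite("pics/s9.png",cv2.resize(c["color"][165:215,270:320,::-1],None,fx=11,fy=11,interpolation=2))
E
```

```text
clock: 11.7
ee_pos: [0.5518, -0.087, 0.0603]
eef_rot: [0.059, 3.139, -0.001]
force: [0.7, 0.3, -0.2]
width: 0.3
clock: 12.0
ee_pos: [0.5509, -0.0868, 0.0533]
eef_rot: [-0.059, -3.14, -0.0]
force: [-0.5, -0.4, 0.3]
width: 0.302
clock: 12.3
ee_pos: [0.5511, -0.0868, 0.0497]
eef_rot: [-0.059, -3.141, -0.0]
force: [0.1, 0.2, -0.2]
width: 0.301
[ 0.55109956 -0.0868338   0.04968348] 0.3005021677393991 [ 0.1396053   0.21972128 -0.22473915]
```

View pics/w9.png

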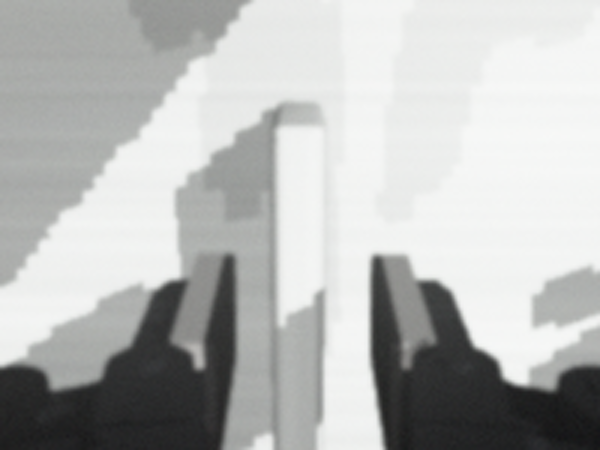

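View pics/s9.png

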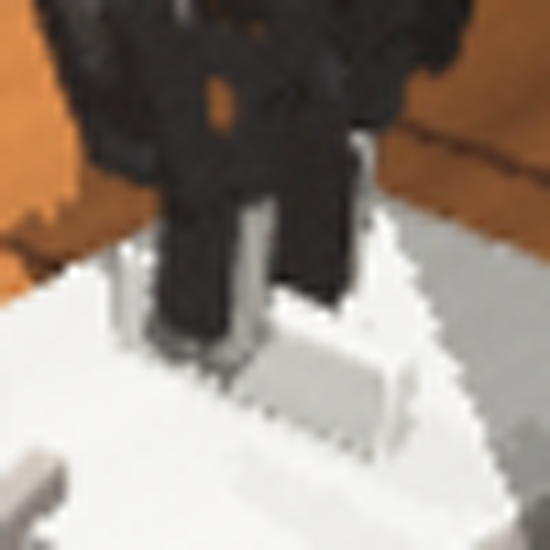

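Run:
```python
from h import *
b=vision.capture("side")
def at(o,d,ax,val): return (o+d*(val-o[ax])/d[ax]).round(4)
for y in(-.074,-.069,-.065): print(at(*ray(b,270+220/11,165+335/11),1,y),at(*ray(b,270+165/11,165+335/11),1,y))
```

```text
[ 0.5513 -0.074   0.072 ] [ 0.5645 -0.074   0.0668]
[ 0.548  -0.069   0.0755] [ 0.5611 -0.069   0.0703]
[ 0.5454 -0.065   0.0784] [ 0.5584 -0.065   0.0732]
```

```bash
python3 -m creep '[[[0,0,0.005],0,0.4],[[0,0,0.01],0,0.4],[[0,0,0.01],0,0.4]]';  python3 -m creep '[[[0,0,0],0,0.6],[[0,0,0],0,0.7],[[0,0,0],0,0.8],[[0,0,0],0,1],[[0,0,0],0,1],[[0,0,0],0,1]]'
```

```text
clock: 12.75
ee_pos: [0.551, -0.0868, 0.0456]
eef_rot: [-0.059, -3.141, -0.0]
force: [-0.6, 0.4, 0.1]
width: 0.3
clock: 13.35
ee_pos: [0.5512, -0.0877, 0.0462]
eef_rot: [0.06, 3.141, -0.003]
force: [-0.7, -5.2, 2.7]
width: 0.092
```

The rib is gripped at width 0.092. Sliding towards -y.

```bash
python3 -m creep '[[[0,-0.008,0],0,1],[[0,-0.02,0],0,1],[[0,-0.03,0],0,1],[[0,-0.03,0],0,1]]';  python3 -m creep '[[[0,-0.02,0],0,1],[[0,-0.04,0],0,1],[[0,-0.06,0],0,1],[[0,-0.08,0],0,1],[[0,-0.1,0],0,1],[[0,-0.12,0],0,1],[[0,-0.14,0],0,1],[[0,-0.14,0],0,1]]'
```

```text
clock: 13.75
ee_pos: [0.5507, -0.0994, 0.0461]
eef_rot: [0.06, 3.141, -0.0]
force: [-1.5, 0.2, 5.9]
width: 0.091
clock: 14.55
ee_pos: [0.5485, -0.1561, 0.0461]
eef_rot: [0.061, 3.141, -0.001]
force: [-2.4, -2.7, 6.6]
width: 0.092
```

```bash
python3 -m creep '[[[0,-0.01,0],0,1],[[0,-0.02,0],0,1],[[0,-0.03,0],0,1],[[0,-0.04,0],0,1],[[0,-0.04,0],0,1]]'
```

```text
clock: 15.05
ee_pos: [0.5478, -0.1715, 0.0461]
eef_rot: [-0.06, -3.141, 0.0]
force: [-2.8, -0.0, 5.8]
width: 0.092
```

```bash
python3 -m creep '[[[0,-0.005,0],0,1],[[0,-0.01,0],0,1],[[0,-0.01,0],0,1]]'; python3 -m creep '[[[0,-0.003,0],0,1],[[0,-0.003,0],0,1]]'; python3 -m creep '[[[0,-0.003,0],0,1],[[0,-0.003,0],0,1]]'
```

```text
clock: 15.35
ee_pos: [0.5477, -0.1751, 0.0461]
eef_rot: [-0.06, -3.141, -0.0]
force: [-2.0, 1.2, 6.1]
width: 0.087
clock: 15.55
ee_pos: [0.5477, -0.1762, 0.0461]
eef_rot: [0.059, 3.141, 0.0]
force: [-2.5, 2.1, 6.9]
width: 0.095
clock: 15.75
ee_pos: [0.5476, -0.1774, 0.0461]
eef_rot: [0.059, 3.141, 0.0]
force: [-1.9, 2.4, 6.8]
width: 0.092
```

```bash
python3 -m creep '[[[0,-0.002,0],0,1],[[0,-0.002,0],0,1]]'; python3 -m creep '[[[0,-0.002,0],0,1],[[0,-0.002,0],0,1]]'; python3 -m creep '[[[0,-0.002,0],0,1],[[0,-0.002,0],0,1]]'
```

```text
clock: 15.95
ee_pos: [0.5476, -0.1777, 0.0461]
eef_rot: [0.059, 3.141, 0.002]
force: [-1.6, 4.9, 6.9]
width: 0.092
clock: 16.15
ee_pos: [0.5476, -0.1778, 0.0461]
eef_rot: [0.058, 3.141, 0.004]
force: [-1.5, 9.6, 7.9]
width: 0.094
clock: 16.35
ee_pos: [0.5476, -0.1778, 0.046]
eef_rot: [0.058, 3.141, 0.006]
force: [-0.1, 15.3, 9.6]
width: 0.092
```

The cover is at its stop: y stays at -0.1778, 90 mm of travel, and the force rises to 15 N. I'll ease off, release and retract.

```bash
python3 -m creep '[[[0,0.003,0],0,1],[[0,0.003,0],0,0.6],[[0,0.003,0],0,0.4],[[0,0.003,0],0,0.4],[[0,0.003,0],0,0.4]]'; python3 -m creep '[[[0,0,-0.03],0,0.4],[[0,0,-0.13],0,0.4],[[0,0,-0.23],0,0.4],[[0,0,-0.33],0,0.4],[[0,0,-0.33],0,0.4]]'
python3 - <<'E'
from h import *
print(telemetry.sense()["force"])
a=vision.capture("scene");b=vision.capture("side");w=vision.capture("wrist")
cv2.imwrite("pics/c10.png",cv2.resize(a["color"][90:300,110:330,::-1],None,fx=2.7,fy=2.7,interpolation=2))
cv2.imwrite("pics/s10.png",cv2.resize(b["color"][150:300,180:380,::-1],None,fx=4,fy=4,interpolation=2))
cv2.imwrite("pics/w10.png",w["color"][:,:,::-1])
E
```

```text
clock: 16.85
ee_pos: [0.5477, -0.1786, 0.0458]
eef_rot: [-0.06, -3.141, 0.0]
force: [-0.8, -0.6, 0.3]
width: 0.3
clock: 17.35
ee_pos: [0.5497, -0.1794, 0.1838]
eef_rot: [0.059, 3.134, -0.005]
force: [0.0, 0.9, -0.7]
width: 0.298
[ 0.04932097  0.86204258 -0.72079854]
```

View pics/c10.png

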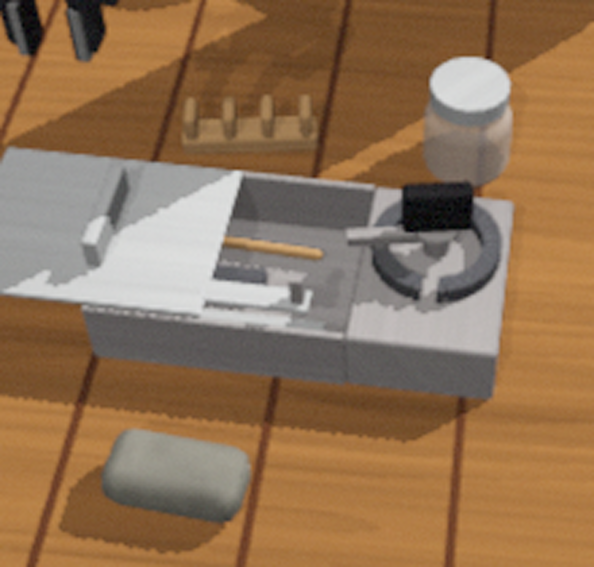

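View pics/s10.png

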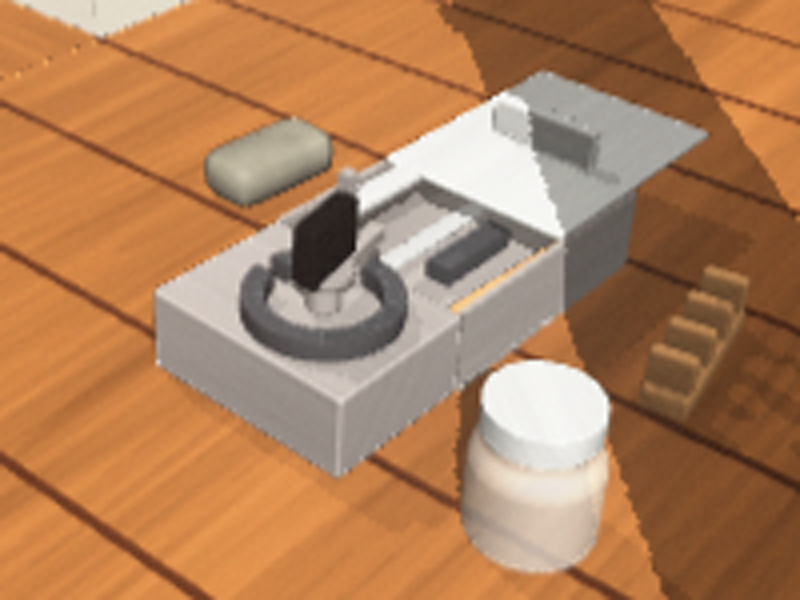

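View pics/w10.png

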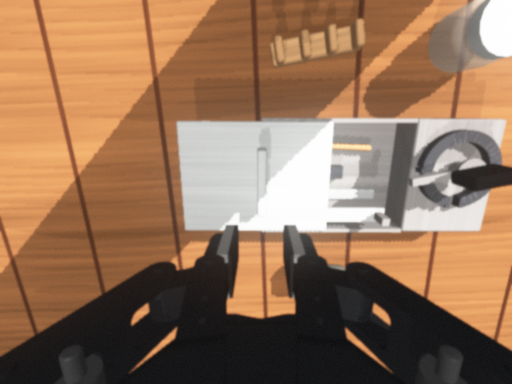

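The cover is open with the tray visible, the knob is down in the open notch and the jar, pumice and separator look undisturbed. One last check on rib travel and the bystanders, then I'll hand in.

```bash
python3 - <<'E'
from h import *
w=vision.capture("wrist");print("rib top mid ends",plane(w,262.5,150,.078).round(4),plane(w,262,211,.078).round(4))
a0=cv2.imread("pics/scene0.png").astype(int);a=vision.capture("scene")["color"][:,:,::-1].astype(int)
d=np.abs(a-a0).max(2)
for n,(r0,r1,c0,c1) in dict(jar=(112,158,266,302),pumice=(245,285,145,207),sep=(122,148,174,230)).items(): print(n,(d[r0:r1,c0:c1]>40).mean().round(3))
E
python3 -c "
from workcell import robot,telemetry
print(telemetry.sense()['clock']);robot.job_done()"
```

```text
rib top mid ends [ 0.5109 -0.1742  0.078 ] [ 0.5746 -0.1771  0.078 ]
jar 0.043
pumice 0.0
sep 0.0
17.6
the job is handed in; nothing more can be done
```

The case is unlocked, its cover is open at the stop, and I handed the job in at about 17.6 s with the gripper open and clear of everything.

- **Knob:** I lifted it about 11 mm, turned it about 1.37 rad clockwise and lowered it. The spring kept pulling down at 6–8 N all the way past the collar top. Side forces while I held the knob stayed at about 6 N or less. After release, the grip top measured about 110 mm and the blade tip about 69–73 mm above the bench, which fits a fully home pin.
- **Cover:** I slid it 90 mm until it stopped moving and the force rose to 15 N, then eased off and let go. The last picture puts the rib at y of about -0.176, against -0.087 at the start. That is about 89 mm, which agrees with the arm's travel to within the 2 mm calibration.
- **Jar, pumice and separator:** The pumice and separator patches are unchanged from the first picture. The jar patch differs in 4% of its pixels. I put this down to shadow or the blade now showing there, since the jar looks to be in the same place.

**Problems along the way:**
- **First rib grasp:** it closed on air just above the rib. The real fingertips stood about 19 mm above the reported tool point, so I lowered the gripper in small steps and gripped again.
- **Notch angle:** my two picture estimates disagreed slightly (about 1.37 and 1.42 rad). The pin dropped in at 1.37.

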